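# Open the double-door thread cabinet by its flush bolt

### The arm

A 6-joint arm with a two-finger parallel gripper is mounted at the origin on the work surface. World frame = base frame: x ahead of the robot, y to its left, z up, the work surface at z = 0. Lengths are in mm, angles in rad, forces in N, time in s.
With the tool pointing down it reaches from about 275 to 850 mm from the base axis. Payload 5.2 kg.
Tool frame: the origin (TCP) lies midway between the tips of the shut fingers; the grasp point (between the pads) lies 19 mm behind it (r.grasp_offset is the distance from the TCP to the grasp point, in mm); z points along the fingers, x is the direction in which the jaws open and shut, and the axes are right-handed (so a half turn about z gives the same grasp; the last joint's range is limited). The gripper opens to 85 mm and grips with 20 to 120 N. Pads are 22 mm wide; open, the fingers measure 114 mm over their backs; the gripper's body (76 mm by 85 mm) begins 54 mm behind the grasp point. The pads swing forward as they close: fully open they stand 13 mm farther back than shut.
Start: joints at [-1.488, 0.259, 1.535, -0, 1.348, -0.203], TCP at [155.08, -527.688, 199.51] pointing down, gripper open.
Joint ranges: [-3.14, 3.14], [-0.91, 2.08], [0.19, 2.58], [-1.22, 4.36], [0.22, 2.71], [-3.12, 3.12]. Speed limits (rad/s): [2.57, 2.57, 3.14, 3.14, 3.14, 3.14].

### API

Orientations are given as a rotation vector (axis times angle).
In Python, from station import r, snapshot gives the robot as it stands.
- The arm moves only by the tool step_arm, never from a script. Its argument "targets" is a list of rows, each an object of numbers: "gripper": the gripper's target within -1 to 1 (fully open at 1, half-way at 0, shut at -1); "x", "y", "z": the shift along the tool's x, y, z in cm; "turn": the turn about the tool's z in degrees. A call has 1 to 20 rows; each row is the pose to reach, as a shift and turn from the pose measured when the call began, along the tool's axes at that moment; what a row does not reach only later rows make up. A row lasts 1/8 s, in which the tool goes at most 62.5 mm and 10.7 degrees, less where a joint would pass 70% of its speed; a pose out of reach is approached as far as the arm can. A call with a gripper value outside its range is refused whole. The fingers move at their own pace and stop on an object; "grip_force" is the grip in N (left out, the last holds). Time passes only in rows, so rows that repeat a pose let the fingers close. It gives the time, the measured TCP pose, the force and the opening at its end, in the units of the state.
- r.read_state(): the state, without advancing time (a new reading comes with each control period).
- snapshot(name): name is "scene" or "top" or "wrist"; returns a dict with "color" (420x560x3 uint8, red, green, blue), "K" (3x3 intrinsics, pixels), "eye" and "rotation" of the camera in the world. Camera axes: x right, y down, z forward; pixel columns grow to the right and rows downward; lengths in mm; the calibration is good to about 2 mm. A picture is of the moment at which its call begins. There is no depth.
- r.finish_job(): hands the job in, once; it reports no verdict.
The state is a dict: "time_s": time; "qpos": joint angles; "joint_velocities": joint speeds; "tau": joint torques, N m; "eef_pos": TCP position; "ee_rot": TCP orientation; "force": force on the tool from outside, world axes, zero at the start; "ft_torque": the same for the moment, N m; "opening": finger opening in mm.
Only numpy, scipy, OpenCV 4.12 (cv2) and the standard library are available. Lean on these libraries where they do the work, as an engineer would, in place of code of your own. Each camera call takes 0.05 s, during which the arm holds its last target.

### The job

Open up the thread cabinet: first swing its right-hand door wide, until it stands about square to the cabinet front. Then press the left-hand door inwards to free the hooked flush bolt, slide the bolt fully down by its red tab without forcing it, and swing the left-hand door wide as well. Leave both doors standing open and the bolt down, and do not disturb the thread cones, spools and other things around.

Things in the scene. Friction and masses are not known exactly. Their poses are not given: they have to be found in the camera images.
- cabinet: fixed wooden cabinet, 408 mm wide (its y), 180 mm deep (its x), 240 mm high, door side towards the robot (its -x). Origin: centre of its underside; z up. Front faces of the shut doors lie in the plane x = -110 mm of this frame, their tops 16 mm below the cabinet's top, under a head rail 14 mm thick.
- active_leaf (a joint): right-hand door (robot's right, cabinet's -y side), 188 mm wide, 208 high, 20 thick. Angle in rad: 0 shut, grows as it swings out towards the robot, 1.57 square to the cabinet front, stop at 1.75. May start a little ajar. Stiff hinge (0.12 N m): stays where left. A dark strip on its free edge overlaps the left-hand door, which therefore cannot open first.
- active_hinge (a point): point on the upright hinge axis of the right-hand door, at the height of its pull bar (210 mm); the axis lies on the door's front face at its right edge
- active_bar (a point): middle of the right-hand door's pull bar: level steel bar, 10 mm thick, 80 long, parallel to the door, its axis 45 mm in front of the door's face (40 mm clear gap behind it), 30 mm below the cabinet's top, 105 mm from the hinge axis along the door. The gap is open from above: a finger put down behind the bar can pull the door.
- passive_leaf (a joint): left-hand door (cabinet's +y side), same size and hinge. Angle in rad: 0 as it stands bolted, grows as it swings out towards the robot, 1.57 square, stop at 1.75. Bolted, it can be pressed inwards 8 mm (at the bolt) to a firm stop at -0.055; a sprung buffer pushes it out with about 8 N, 11 N at the stop. Once unbolted the buffer pushes it ajar a few mm.
- passive_hinge (a point): point on the upright hinge axis of the left-hand door, at the height of its pull bar; the axis lies on the door's front face at its left edge
- passive_bar (a point): middle of the left-hand door's pull bar: as the other one but 70 mm long and 70 mm from the hinge axis
- bolt (a joint): brass flush bolt sliding upright in the left-hand door, in m: 0 fully up (bolted), grows downwards, 0.028 fully down at a firm stop. Stays where left (friction about 3 N). Its hooked nose stops it going down until the door is pressed inwards 6 to 7 mm at the bolt and held there; pressing can end once it is down 10 mm. Clear of the keeper when down 24 mm.
- bolt_nose (a point): top of the bolt's hooked nose, 9 mm above the cabinet's top when bolted. The nose overhangs the steel keeper lip at the front of the head rail by 6 mm and lies on it while the door leans outwards, so the bolt cannot go down; pressing the door inwards takes the nose off the lip.
- bolt_tab (a point): centre of the upper face of the bolt's red thumb tab: a block 26 x 26 mm, 7 thick, standing out of the front of a steel bolt case (36 mm wide, 74 high, 12 mm proud of the left-hand door); this point lies 13 mm in front of the case, 145 mm from the hinge axis along the door and, bolted, 30 mm below the cabinet's top. The case rises 14 mm above it: closed fingers can press case and tab together.
- cone_top: black thread cone, 60 mm wide, 100 mm high, loose on the cabinet's top; origin under its centre; leave alone
- cone_in_a: orange thread cone inside the cabinet, 60 x 100 mm; leave alone
- cone_in_b: green thread cone inside the cabinet, 60 x 100 mm; leave alone
- spool_blue: blue spool standing on the bench to the left, 44 mm wide, 60 mm high; leave alone
- spool_red: red spool, same size, to the left; leave alone
- cone_black: black thread cone on the bench to the right, 60 x 100 mm; leave alone
- driver: screwdriver lying on the bench to the left; leave alone
- bead_pot: clear pot, 70 mm wide, 50 mm high, on the bench to the right; leave alone

How it is judged (in metres and radians):
On the way, in this order (a step that is already met when the one before it is completed fails the run):
1. the right-hand door is swung wide while the left one is still shut (value of joint active_leaf above 1.25 rad and value of joint passive_leaf below 0.1 rad), for 0.2 s.
2. the bolt is slid fully down while the left-hand door is still nearly shut (value of joint bolt above 0.0245 m and value of joint passive_leaf below 0.15 rad), for 0.2 s.
3. the left-hand door is swung wide (value of joint passive_leaf above 1.25 rad), for 0.2 s.
At the end, for the whole second after the job is handed in: both doors stand open by more than 1.25 rad (72 degrees) and still (under 0.05 rad/s), and the bolt is still down by more than 24.5 mm (value of joint each of active_leaf, passive_leaf above 1.25 rad and value of joint bolt above 0.0245 m and velocity of joint active_leaf between -0.05 and 0.05 rad/s and velocity of joint passive_leaf between -0.05 and 0.05 rad/s); the robot touches nothing.
It fails at once if the bolt is forced (more than 60 N on it) (contact force between the fingers and bolt above 60 N).
It fails at once if a cone, spool or other loose thing around is moved by more than 30 mm (distance of any of cone_top, spool_blue, spool_red, cone_black, driver, bead_pot, cone_in_a, cone_in_b from where it was at the start of the episode above 0.03 m).
It also fails if it takes over 61 s, if anything falls off the work surface, if the arm or the gripper's body presses on something with over 40 N, if the wrist force passes 120 N, or if a joint passes its speed limit or range.

## Working session

There is one attempt and no reset: what is moved stays moved. The work goes in short steps, Python scripts to look and compute and a tool call to move; the robot and the scene stay as the last step left them, time stands still between calls to the robot, and variables do not carry over. Pictures are saved under pics/ and viewed, and the job is handed in when it is done.

Besides the shell and the picture viewer there is one more tool, called after "Call:" as a command line: name --argument value ..., lists and objects as JSON in quotes. step_arm: Moves the arm, as the interface text tells. Its arguments: {"type":"object","properties":{"targets":{"type":"array","items":{"type":"object","properties":{"gripper":{"type":"number"},"x":{"type":"number"},"y":{"type":"number"},"z":{"type":"number"},"turn":{"type":"number"}}}},"grip_force":{"type":"number"}},"required":["targets"]}

```bash
mkdir -p pics; ls; python3 - <<'E'
from station import r, snapshot
import cv2,numpy as np
s=r.read_state()
for k in s: print(k,np.round(s[k],3))
for n in("scene","top","wrist"):
    d=snapshot(n); cv2.imwrite(f"pics/{n}0.png",d["color"][:,:,::-1]); print(n,d["K"].tolist(),np.round(d["eye"],1),np.round(d["rotation"],4).tolist())
E
```

```text
pics
time_s 0.0
qpos [-1.488  0.259  1.536  0.     1.348 -0.203]
joint_velocities [ 0.001 -0.    -0.001 -0.    -0.     0.001]
tau [ 0.0000e+00 -4.4603e+01 -2.9057e+01 -1.0000e-03  1.2000e-02 -0.0000e+00]
eef_pos [ 155.06  -527.084  198.671]
ee_rot [-2.514e+00  1.882e+00  2.000e-03]
force [-0.375 -0.143 -0.14 ]
ft_torque [ 0.009 -0.036 -0.   ]
opening 85.461
scene [[432.5987968102927, 0.0, 280.84328464586577], [0.0, 432.5987968102927, 216.62381268844732], [0.0, 0.0, 1.0]] [ -61.4  425.2 1088.8] [-1.2263, 2.4108, -0.8567]
top [[439.423304855143, 0.0, 276.63179319926445], [0.0, 439.423304855143, 206.84683687103166], [0.0, 0.0, 1.0]] [ 387.9  -29.3 1660.7] [-2.1531, 2.1678, -0.0985]
wrist [[291.9948210556098, 0.0, 278.5405157499669], [0.0, 291.9948210556098, 209.08261871049436], [0.0, 0.0, 1.0]] [ 220.4 -507.3  371.8] [2.3311, -1.7458, -0.2441]
```

View pics/scene0.png

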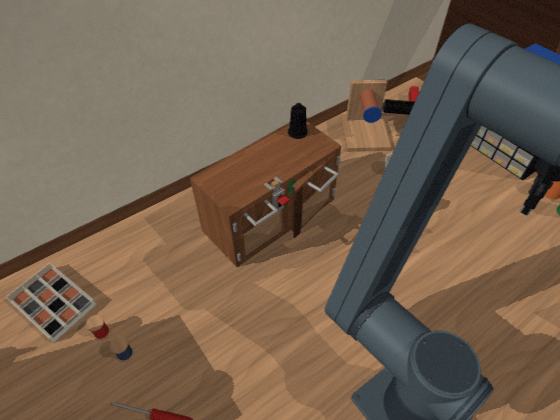

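View pics/top0.png

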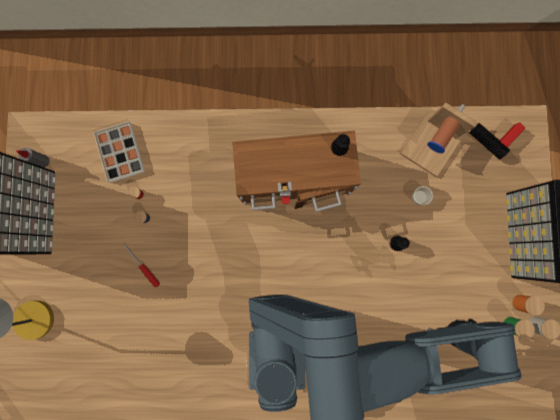

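View pics/wrist0.png

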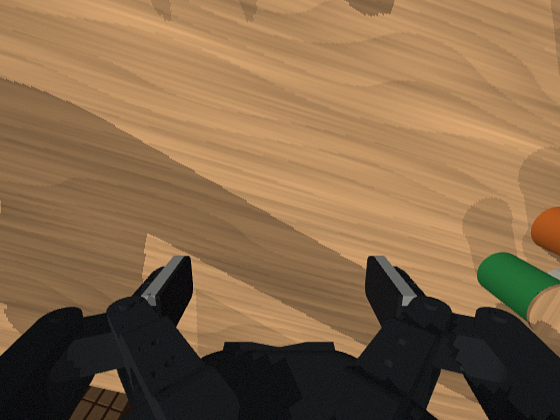

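The scene shows the cabinet ahead, with a black cone on the back right of its top. The right door's bar is at about (322,180) and slightly ajar; the left bar is at (262,212) and the red tab at (283,201). In the top view the cabinet spans columns 233–360 and rows 132–195. I'll zoom in next.

```bash
python3 - <<'E'
import cv2
a=cv2.imread("pics/top0.png")[120:220,220:375]; cv2.imwrite("pics/top0z.png",cv2.resize(a,None,fx=5,fy=5,interpolation=cv2.INTER_CUBIC))
a=cv2.imread("pics/scene0.png")[95:265,185:350]; cv2.imwrite("pics/scene0z.png",cv2.resize(a,None,fx=3.5,fy=3.5,interpolation=cv2.INTER_CUBIC))
E
```

```text
(no output)
```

View pics/top0z.png

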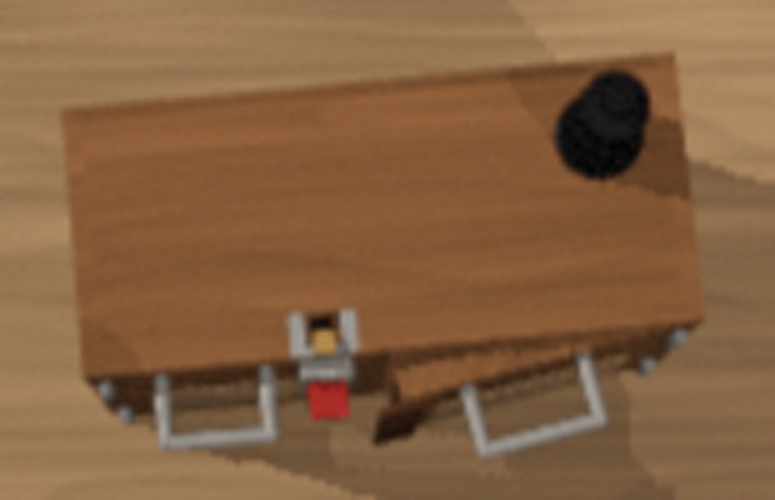

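View pics/scene0z.png

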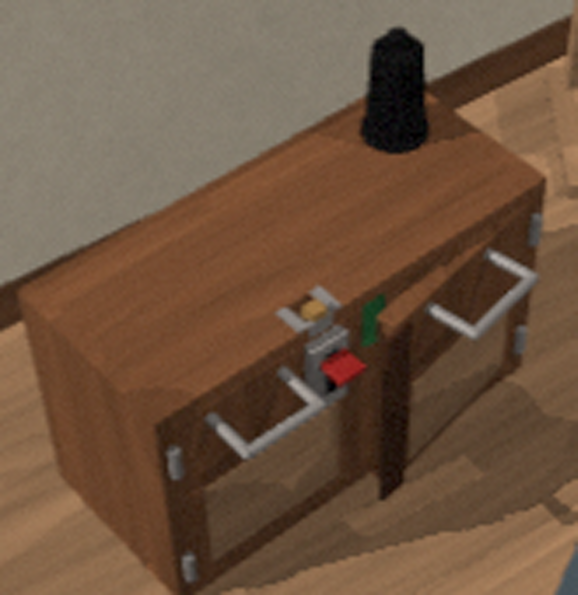

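```bash
cat > h.py <<'E'
import numpy as np, cv2
from scipy.spatial.transform import Rotation as R
CAM={}
def ray(d,u,v):
    p=np.linalg.solve(d["K"],[u,v,1.]); return np.array(d["eye"]),R.from_rotvec(d["rotation"]).as_matrix()@p
def onz(d,u,v,z):
    e,w=ray(d,u,v); return e+w*(z-e[2])/w[2]
def proj(d,P):
    p=R.from_rotvec(d["rotation"]).as_matrix().T@(np.array(P)-d["eye"]); q=np.array(d["K"])@p; return q[:2]/q[2]
E
python3 - <<'E'
from station import r, snapshot
from h import *
t=snapshot("top"); s=snapshot("scene")
z=lambda p,o,k:((p[0]+.5)/k-.5+o[0],(p[1]+.5)/k-.5+o[1])
T=lambda u,v,h:onz(t,*z((u,v),(220,120),5),h)[:2]
S=lambda u,v,h:onz(s,*z((u,v),(185,95),3.5),h)[:2]
ct=np.array([T(62,112,240),T(672,53,240),T(703,320,240),T(84,378,240)])
cs=np.array([S(22,295,240),S(545,183,240),S(160,420,240)])
print(ct.round(1),"\nscene: BL,FR,FL",cs.round(1))
# fit: model corners x,y
M=np.array([[90,204],[90,-204],[-90,-204],[-90,204]],float)
def fit(A,B):
    a=A-A.mean(0);b=B-B.mean(0);th=np.arctan2((a[:,0]*b[:,1]-a[:,1]*b[:,0]).sum(),(a*b).sum())
    Q=np.array([[np.cos(th),-np.sin(th)],[np.sin(th),np.cos(th)]]);o=B.mean(0)-Q@A.mean(0);return th,o,(A@Q.T+o-B)
for m,c in((M,ct),(M[[0,2,3]],cs)):
    th,o,e=fit(m,c);print(th,o,e.round(1).tolist())
th,o,e=fit(np.vstack([M,M[[0,2,3]]]),np.vstack([ct,cs]));print(th,o)
Q=np.array([[np.cos(th),-np.sin(th)],[np.sin(th),np.cos(th)]])
W=lambda x,y:Q@[x,y]+o
print("hingeR",W(-110,-188-0),"hingeL",W(-110,188),"tab pred",W(-110-25,188-145),"barL",W(-155,188-70))
print("tab top meas",T(329,400,210),S(345,367,210))
print("barL T",T(165,440,210),T(270,435,210),"S",S(247,449,210),S(325,405,210))
print("barR T",T(487,450,210),T(600,420,210),"S",S(475,330,210),S(532,277,210))
for u,v in((487,450),(600,420)): print((Q.T@(T(u,v,210)-o)).round(1))
for u,v in((165,440),(270,435),(329,400),(375,440)): print((Q.T@(T(u,v,215)-o)).round(1))
for u,v in((475,330),(532,277),(247,449),(325,405),(345,367)): print('S',(Q.T@(S(u,v,210)-o)).round(1))
print("cone",T(598,150,240),"coneblack",onz(t,399,243,50),"pot",onz(t,423,196,25))
E
```

```text
[[ 755.1  137.1]
 [ 791.  -266.5]
 [ 612.4 -282.3]
 [ 577.5  121.8]] 
scene: BL,FR,FL [[ 747.2  138.4]
 [ 605.6 -275.5]
 [ 576.9  118.2]]
0.08731227882720022 [684.00956414 -72.46240762] [[0.8, 1.6], [0.5, -1.4], [-0.3, -1.3], [-1.0, 1.1]]
0.0828231756747014 [678.75563641 -71.58574428] [[4.4, 0.8], [0.4, -6.8], [-4.8, 6.0]]
0.0870481298233024 [681.87595589 -72.02212447]
hingeR [ 588.6368374  -268.87350695] hingeL [555.94805964 105.7028455 ] tab pred [543.64876167 -40.92159745] barL [517.20411971  32.05566552]
tab top meas [565.46157851 -38.18159781] [560.44044313 -36.26172436]
barL T [539.54388089  70.98498163] [542.35387247   1.18579449] S [538.01471387  70.08499646] [538.4715495  -1.3513767]
barR T [ 531.2627826  -142.59506708] [ 550.69162223 -217.75080632] S [ 531.38206767 -142.20958236] [ 549.47213923 -216.96845095]
[-156.2  -57.2]
[-143.4 -133.8]
[-129.9  154.5]
[-133.2   85. ]
[-113.6   43.9]
[-143.    16.2]
S [-156.   -56.8]
S [-144.5 -132.9]
S [-131.   154.1]
S [-136.7   82.9]
S [-117.9   46.2]
cone [ 726.10101987 -216.31028757] coneblack [ 422.68534927 -451.25848133   50.        ] pot [ 597.62143234 -553.25636662   25.        ]
```

```bash
cat >> h.py <<'E'
def pose(s):
    m=R.from_rotvec(s["ee_rot"]).as_matrix(); return np.array(s["eef_pos"]),m
def yaw(m): return np.degrees(np.arctan2(m[1,0],m[0,0]))
def rel(s,pts):
    "world x,y,z,yawdeg -> tool shift cm, turn"
    p,m=pose(s); y0=yaw(m)
    for q in pts:
        d=m.T@(np.array(q[:3])-p)/10; t=(-(q[3]-y0)+180)%360-180
        print(np.round(q,1),"->",np.round(d,1).tolist(),round(t,1))
TH=.0875; HR=np.array([609.7,-269.]); HL=np.array([576.7,109.5])
Qc=np.array([[np.cos(TH),-np.sin(TH)],[np.sin(TH),np.cos(TH)]])
def door(side,th,u,n):
    "world xy of point u along door from hinge, n in front; side R/L"
    sg=1 if side=="R" else -1
    c=np.array([-np.sin(th)*u-np.cos(th)*n, sg*(np.cos(th)*u-np.sin(th)*n)])
    return (HR if side=="R" else HL)+Qc@c
E
python3 - <<'E'
from station import r
from h import *
s=r.read_state(); print(pose(s)[1].round(3),yaw(pose(s)[1]))
print(door("R",.162,105,45),door("R",.162,105,22),door("L",0,70,45),door("L",0,145,25))
g=door("R",.162,105,22)
rel(s,[(155,-527,280,-74),(380,-400,280,-75.7),(g[0],g[1],280,-75.7),(g[0],g[1],190,-75.7)])
E
```

```text
[[ 0.282 -0.959 -0.   ]
 [-0.959 -0.282  0.001]
 [-0.001 -0.    -1.   ]] -73.62545547861892
[ 540.16683531 -178.36259598] [ 562.45466337 -172.68344812] [537.98934298  35.83532031] [564.4669585  -37.12998566]
[ 155 -527  280  -74] -> [-0.0, -0.0, -8.1] 0.4
[ 380.  -400.   280.   -75.7] -> [-5.9, -25.2, -8.1] 2.1
[ 562.5 -172.7  280.   -75.7] -> [-22.6, -49.1, -8.1] 2.1
[ 562.5 -172.7  190.   -75.7] -> [-22.5, -49.1, 0.9] 2.1
```

Model and measured bars agree within 2 mm. I'll move above the gap with the gripper shut.

Call:
step_arm --targets '[{"x":0,"y":0,"z":-6,"gripper":-1},{"x":-2,"y":-4,"z":-8.1,"turn":2,"gripper":-1},{"x":-4,"y":-9,"z":-8.1,"turn":2,"gripper":-1},{"x":-6,"y":-14,"z":-8.1,"turn":2,"gripper":-1},{"x":-8,"y":-19,"z":-8.1,"turn":2,"gripper":-1},{"x":-10,"y":-24,"z":-8.1,"turn":2,"gripper":-1},{"x":-13,"y":-29,"z":-8.1,"turn":2,"gripper":-1},{"x":-15,"y":-34,"z":-8.1,"turn":2,"gripper":-1},{"x":-18,"y":-39,"z":-8.1,"turn":2,"gripper":-1},{"x":-20,"y":-44,"z":-8.1,"turn":2,"gripper":-1},{"x":-22.5,"y":-49.1,"z":-8.1,"turn":2,"gripper":-1},{"x":-22.5,"y":-49.1,"z":-8.1,"turn":2,"gripper":-1},{"x":-22.5,"y":-49.1,"z":-8.1,"turn":2,"gripper":-1}]'

```text
invalid input
```

```bash
python3 - <<'E'
from station import r, snapshot
from h import *
for n in("scene","wrist"):
    d=snapshot(n); a=d["color"][:,:,::-1].copy()
    if n=="scene": a=cv2.resize(a[80:280,170:400],None,fx=3,fy=3)
    cv2.imwrite(f"pics/{n}1.png",a)
s=r.read_state(); print(s["time_s"],s["eef_pos"],s["qpos"],s["opening"],s["force"])
g=door("R",.162,105,22)
rel(s,[(g[0],g[1],190,-75.7)])
E
```

```text
0.35 [ 155.05889184 -527.56540908  199.28715286] [-1.48781601e+00  2.58825364e-01  1.53525174e+00 -5.23536349e-06
  1.34796218e+00 -2.02802394e-01] 85.24394450578382 [-0.30772146  0.32486338 -0.31412377]
[ 562.5 -172.7  190.   -75.7] -> [-22.6, -49.1, 0.9] 2.1
```

View pics/scene1.png

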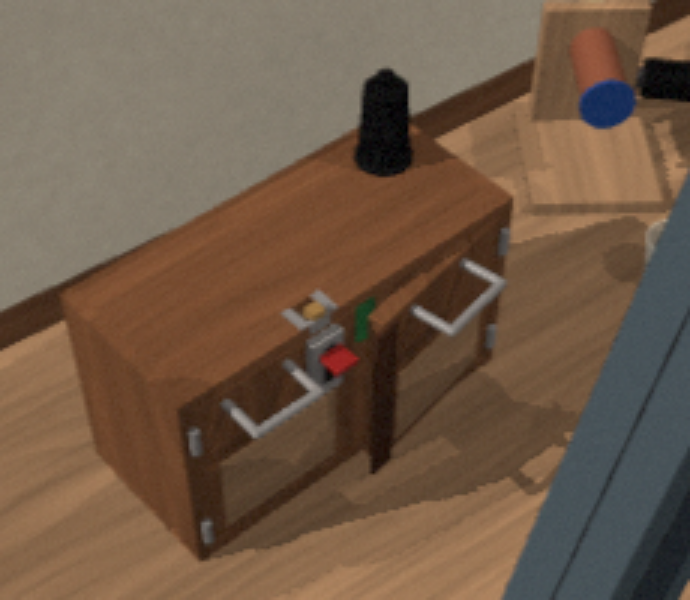

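View pics/wrist1.png

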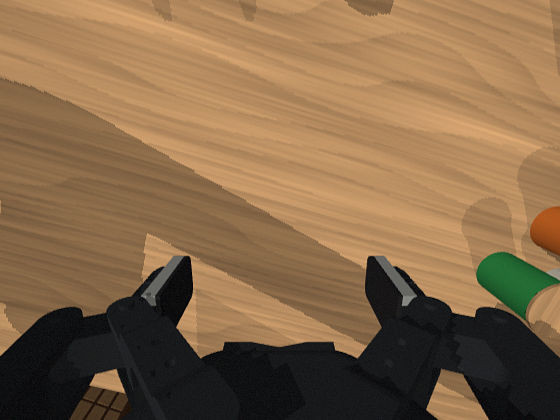

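The call was refused, and both pictures show that nothing moved. I'll give every field this time.

Call:
step_arm --targets '[{"x":0,"y":0,"z":-6,"turn":0,"gripper":-1},{"x":-2,"y":-4,"z":-8,"turn":2,"gripper":-1}]' --grip_force 30

```text
time_s: 0.6
eef_pos: [186.8, -499.8, 282.2]
ee_rot: [2.475, -1.929, 0.005]
force: [1.5, -0.3, -1.0]
opening: 51.4
```

```bash
python3 - <<'E'
from station import r
from h import *
s=r.read_state(); g=door("R",.162,105,22)
rel(s,[(g[0],g[1],275,-75.7),(g[0],g[1],190,-75.7)])
E
```

```text
[ 562.5 -172.7  275.   -75.7] -> [-22.6, -44.4, 0.6] -0.2
[ 562.5 -172.7  190.   -75.7] -> [-22.6, -44.4, 9.1] -0.2
```

Call:
step_arm --targets '[{"x":-2.5,"y":-5,"z":0,"turn":0,"gripper":-1},{"x":-5,"y":-10,"z":0,"turn":0,"gripper":-1},{"x":-7.5,"y":-15,"z":0,"turn":0,"gripper":-1},{"x":-10,"y":-20,"z":0,"turn":0,"gripper":-1},{"x":-12.5,"y":-25,"z":0,"turn":0,"gripper":-1},{"x":-15,"y":-30,"z":0,"turn":0,"gripper":-1},{"x":-17.5,"y":-35,"z":0,"turn":0,"gripper":-1},{"x":-20,"y":-40,"z":0,"turn":0,"gripper":-1},{"x":-22.6,"y":-44.4,"z":0.5,"turn":0,"gripper":-1},{"x":-22.6,"y":-44.4,"z":0.5,"turn":0,"gripper":-1},{"x":-22.6,"y":-44.4,"z":0.5,"turn":0,"gripper":-1}]' --grip_force 30

```text
time_s: 1.98
eef_pos: [562.0, -172.3, 275.4]
ee_rot: [2.475, -1.928, 0.004]
force: [-0.2, 0.4, -0.0]
opening: 0.1
```

```bash
python3 - <<'E'
from station import r, snapshot
from h import *
for n in("scene","wrist"):
    d=snapshot(n); a=d["color"][:,:,::-1].copy()
    if n=="scene": a=cv2.resize(a[80:280,170:400],None,fx=3,fy=3)
    cv2.imwrite(f"pics/{n}2.png",a)
s=r.read_state(); print(s["time_s"],s["eef_pos"],s["qpos"],s["opening"],s["force"])
g=door("R",.162,105,22)
rel(s,[(g[0],g[1],190,-75.7)])
E
```

```text
2.075 [ 561.57257182 -173.21498469  275.84133403] [-0.48575693  0.28941252  1.30924012 -0.00464459  1.54058001  0.83992828] -0.08415671359800347 [-0.74433337 -0.52085897 -0.32182978]
[ 562.5 -172.7  190.   -75.7] -> [-0.1, -0.1, 8.6] -0.2
```

View pics/scene2.png

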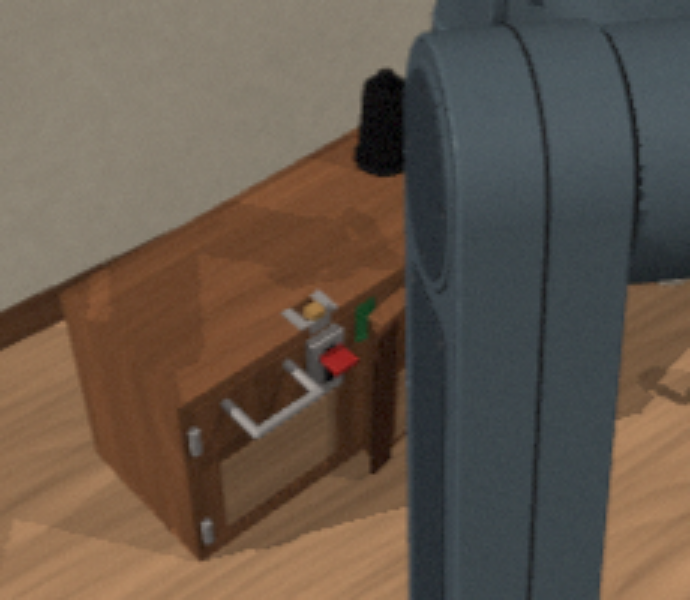

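View pics/wrist2.png

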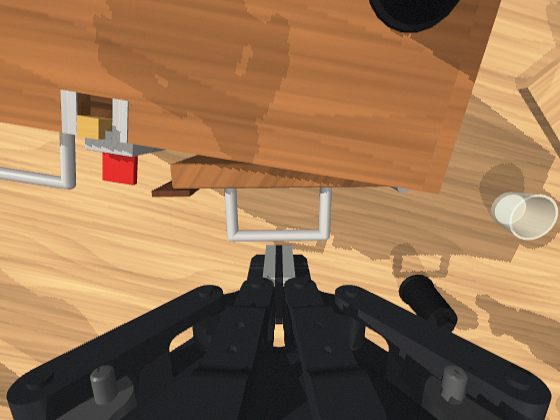

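The wrist view shows the right bar's ends at (233,237) and (328,234), and the red tab at (120,168). I'll check those positions through the wrist camera.

```bash
python3 - <<'E'
from station import r, snapshot
from h import *
d=snapshot("wrist"); s=r.read_state()
P,m=pose(s)
for nm,u,v,z in(("R1",233,237,215),("R2",328,234,215),("tab",120,157,210),("tabbot",120,168,210),("door edge",230,187,224),("leg",230,190,210)):
    print(nm,onz(d,u,v,z).round(1))
print("TCP proj",proj(d,P),"at goal",proj(d,[562,-173,215]),door("R",.162,105,45))
E
```

```text
R1 [ 530.  -140.2  215. ]
R2 [ 552.1 -218.4  215. ]
tab [573.7 -37.6 210. ]
tabbot [564.7 -38.5 210. ]
door edge [ 574.2 -130.1  224. ]
leg [ 568.4 -129.1  210. ]
TCP proj [280.37710522 238.64656863] at goal [279.27979469 210.94762633] [ 540.16683531 -178.36259598]
```

Call:
step_arm --targets '[{"x":0,"y":0,"z":3,"turn":0,"gripper":-1},{"x":0,"y":0,"z":6,"turn":0,"gripper":-1},{"x":0,"y":0,"z":8.5,"turn":0,"gripper":-1},{"x":0,"y":0,"z":8.5,"turn":0,"gripper":-1}]'

```text
time_s: 2.62
eef_pos: [559.7, -174.3, 189.3]
ee_rot: [2.47, -1.933, -0.001]
force: [0.9, -0.9, -0.2]
opening: -0.1
```

```bash
python3 - <<'E'
from station import r, snapshot
from h import *
d=snapshot("wrist"); cv2.imwrite("pics/wrist3.png",d["color"][:,:,::-1])
s=r.read_state(); print(s["time_s"],s["eef_pos"],s["force"])
pts=[]
for th in np.arange(.2,1.53,.1):
    g=door("R",th,105,28); pts.append((*g,190,-85+np.degrees(th)))
rel(s,pts)
E
```

```text
2.675 [ 560.7879946  -174.60833832  190.97949312] [-0.11818652  0.62163022  0.97300403]
[ 553.1 -176.2  190.   -73.5] -> [-0.0, 0.8, 0.1] -2.5
[ 544.1 -182.4  190.   -67.8] -> [0.4, 1.8, 0.1] -8.3
[ 535.8 -189.3  190.   -62.1] -> [0.8, 2.8, 0.1] -14.0
[ 528.2 -197.1  190.   -56.4] -> [1.4, 3.7, 0.1] -19.7
[ 521.4 -205.6  190.   -50.6] -> [2.1, 4.6, 0.1] -25.4
[ 515.5 -214.8  190.   -44.9] -> [2.8, 5.4, 0.1] -31.2
[ 510.6 -224.4  190.   -39.2] -> [3.6, 6.1, 0.1] -36.9
[ 506.6 -234.5  190.   -33.4] -> [4.5, 6.7, 0.1] -42.6
[ 503.7 -245.   190.   -27.7] -> [5.5, 7.2, 0.1] -48.4
[ 501.8 -255.7  190.   -22. ] -> [6.5, 7.7, 0.1] -54.1
[ 501.1 -266.5  190.   -16.2] -> [7.5, 8.0, 0.1] -59.8
[ 501.4 -277.4  190.   -10.5] -> [8.5, 8.2, 0.2] -65.5
[ 502.7 -288.2  190.    -4.8] -> [9.6, 8.4, 0.2] -71.3
[ 505.2 -298.7  190.     0.9] -> [10.7, 8.4, 0.2] -77.0
```

View pics/wrist3.png

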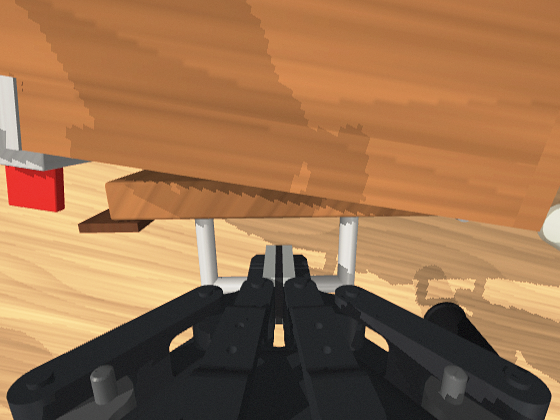

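The fingers are down inside the bar loop, between the two legs at columns 207 and 348. Next is the pull arc.

Call:
step_arm --targets '[{"x":0,"y":0.8,"z":0,"turn":-2,"gripper":-1},{"x":0.4,"y":1.8,"z":0,"turn":-8,"gripper":-1},{"x":0.8,"y":2.8,"z":0,"turn":-14,"gripper":-1},{"x":1.4,"y":3.7,"z":0,"turn":-20,"gripper":-1},{"x":2.1,"y":4.6,"z":0,"turn":-25,"gripper":-1},{"x":2.8,"y":5.4,"z":0,"turn":-31,"gripper":-1},{"x":3.6,"y":6.1,"z":0,"turn":-37,"gripper":-1},{"x":4.5,"y":6.7,"z":0,"turn":-43,"gripper":-1},{"x":5.5,"y":7.2,"z":0,"turn":-48,"gripper":-1},{"x":6.5,"y":7.7,"z":0,"turn":-54,"gripper":-1},{"x":7.5,"y":8,"z":0,"turn":-60,"gripper":-1},{"x":8.5,"y":8.2,"z":0,"turn":-65,"gripper":-1},{"x":9.6,"y":8.4,"z":0,"turn":-71,"gripper":-1},{"x":10.7,"y":8.4,"z":0,"turn":-77,"gripper":-1},{"x":10.7,"y":8.4,"z":0,"turn":-77,"gripper":-1},{"x":10.7,"y":8.4,"z":0,"turn":-77,"gripper":-1}]'

```text
time_s: 4.68
eef_pos: [505.1, -298.8, 192.6]
ee_rot: [3.136, 0.022, 0.0]
force: [-0.4, -0.5, 0.2]
opening: -0.1
```

```bash
python3 - <<'E'
from station import r, snapshot
from h import *
d=snapshot("wrist"); cv2.imwrite("pics/wrist4.png",d["color"][:,:,::-1])
d=snapshot("top"); cv2.imwrite("pics/top4.png",cv2.resize(d["color"][110:260,200:400,::-1],None,fx=4,fy=4))
s=r.read_state(); print(s["time_s"],s["eef_pos"],s["force"],s["qpos"])
E
```

```text
4.775 [ 505.05113789 -298.41188544  192.16637189] [ 0.48189993 -0.46894215  0.40833845] [-0.72099226  0.32741449  1.45806205 -0.00412022  1.35300649 -0.73526515]
```

View pics/wrist4.png

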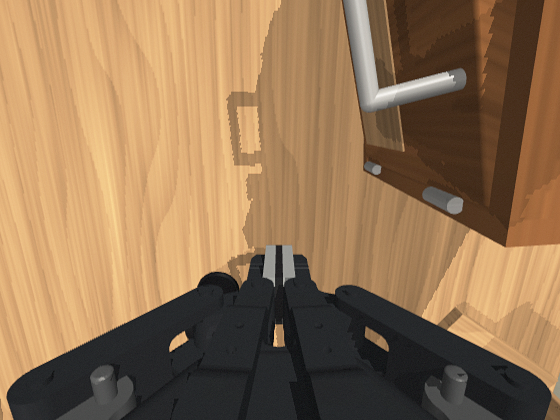

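View pics/top4.png

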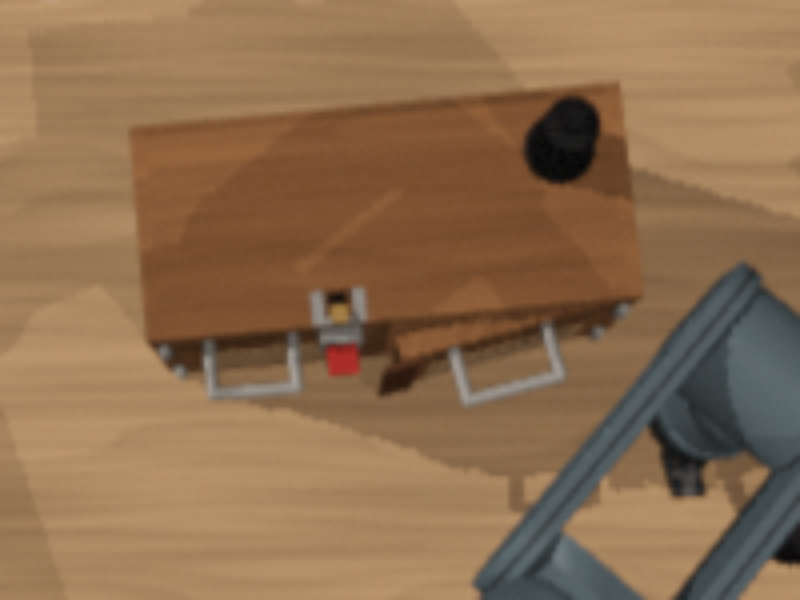

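The door did not follow: the top view shows the right door still at about 9°. I'll triangulate the real bar height from my two wrist pictures.

```bash
python3 - <<'E'
from station import r, snapshot
from h import *
from scipy.optimize import least_squares
d=snapshot("wrist"); s=r.read_state(); P,m=pose(s)
Rc=R.from_rotvec(d["rotation"]).as_matrix(); off=m.T@(np.array(d["eye"])-P); rc=m.T@Rc
print("cam offset",off,"\n",rc.round(3), "TCP px",proj(d,P))
def cam(p,rv):
    M=R.from_rotvec(rv).as_matrix(); return dict(K=d["K"],eye=np.array(p)+M@off,rotation=R.from_matrix(M@rc).as_rotvec())
c2=cam([561.57,-173.21,275.84],[2.475,-1.928,.004]); c3=cam([560.8,-174.6,191],[2.47,-1.933,-.001])
t=snapshot("top");sc=snapshot("scene")
z=lambda p,o,k:((p[0]+.5)/k-.5+o[0],(p[1]+.5)/k-.5+o[1])
def tri(obs):
    f=lambda X:np.concatenate([proj(c,X)-q for c,q in obs])
    w=least_squares(f,[545,-180,200]);return w.x.round(1),w.fun.round(1)
for nm,a,b,tt,ss in(("B1",(233,237),(209,286),(487,450),(475,330)),("B2",(328,234),(347,284),(600,420),(532,277))):
    tt=z(tt,(220,120),5);ss=z(ss,(185,95),3.5)
    print(nm,"wrist",tri([(c2,a),(c3,b)]),"top+scene",tri([(t,tt),(sc,ss)]),"all",tri([(c2,a),(c3,b),(t,tt),(sc,ss)]))
E
```

```text
cam offset [  -0.95860094  -69.78336836 -173.20183226] 
 [[ 1.    -0.001  0.   ]
 [ 0.001  0.962  0.272]
 [-0.001 -0.272  0.962]] TCP px [280.0493636  240.47777095]
B1 wrist (array([ 528. , -138.7,  206.8]), array([-0.9, -0.4,  0.6,  0.3])) top+scene (array([ 531.4, -142.5,  209.8]), array([-0. , -0. ,  0.1,  0. ])) all (array([ 530.5, -139.2,  211.2]), array([-0.4, -1. ,  0.6,  0.8, -1. ,  0.2, -0.6,  0.4]))
B2 wrist (array([ 550.6, -218.8,  208.8]), array([-1.5,  0.6,  1. , -0.4])) top+scene (array([ 550.7, -218.1,  208.3]), array([ 0.,  0., -0., -0.])) all (array([ 550.6, -218.7,  208.8]), array([-1.5,  0.6,  0.9, -0.4,  0.2,  0.1,  0.2, -0.2]))
```

The geometry confirms the tip was 22 mm below the bar and 19 mm behind it. I'll go back in and pull in small steps, watching the force.

```bash
python3 - <<'E'
from station import r
from h import *
s=r.read_state()
rel(s,[(505,-298,275,0),(562,-174.5,275,-75.7),(562,-174.5,190,-75.7)])
E
```

```text
[ 505 -298  275    0] -> [-0.0, 0.0, -8.3] 0.9
[ 562.  -174.5  275.   -75.7] -> [5.9, -12.3, -8.4] 76.6
[ 562.  -174.5  190.   -75.7] -> [5.9, -12.3, 0.1] 76.6
```

Call:
step_arm --targets '[{"x":0,"y":0,"z":-5,"turn":0,"gripper":-1},{"x":0,"y":0,"z":-8.4,"turn":0,"gripper":-1},{"x":1,"y":-2,"z":-8.4,"turn":10,"gripper":-1},{"x":2,"y":-4,"z":-8.4,"turn":20,"gripper":-1},{"x":3,"y":-6,"z":-8.4,"turn":30,"gripper":-1},{"x":4,"y":-8,"z":-8.4,"turn":40,"gripper":-1},{"x":5,"y":-10,"z":-8.4,"turn":50,"gripper":-1},{"x":5.5,"y":-11,"z":-8.4,"turn":60,"gripper":-1},{"x":5.9,"y":-12.3,"z":-8.4,"turn":70,"gripper":-1},{"x":5.9,"y":-12.3,"z":-8.4,"turn":76,"gripper":-1},{"x":5.9,"y":-12.3,"z":-8.4,"turn":76,"gripper":-1},{"x":5.9,"y":-12.3,"z":-4,"turn":76,"gripper":-1},{"x":5.9,"y":-12.3,"z":-1,"turn":76,"gripper":-1},{"x":5.9,"y":-12.3,"z":0.4,"turn":76,"gripper":-1},{"x":5.9,"y":-12.3,"z":0.4,"turn":76,"gripper":-1}]'

```text
time_s: 6.8
eef_pos: [561.7, -174.4, 186.6]
ee_rot: [2.488, -1.91, 0.001]
force: [0.4, 0.2, -0.1]
opening: 0.0
```

Call:
step_arm --targets '[{"x":0,"y":0.6,"z":0,"turn":0,"gripper":-1},{"x":0,"y":1.2,"z":0,"turn":0,"gripper":-1}]'

```text
time_s: 7.05
eef_pos: [550.3, -178.0, 187.9]
ee_rot: [2.489, -1.91, 0.005]
force: [-0.2, 1.6, 0.5]
opening: 0.0
```

```bash
python3 - <<'E'
from station import r, snapshot
from h import *
d=snapshot("wrist"); cv2.imwrite("pics/wrist5.png",d["color"][:,:,::-1])
s=r.read_state(); print(s["time_s"],s["eef_pos"],s["force"],s["ft_torque"])
E
```

```text
7.1 [ 549.51942691 -178.0784334   187.81335917] [-1.406498    0.90457757 -0.10595058] [ 0.05321844  0.00692775 -0.03944613]
```

View pics/wrist5.png

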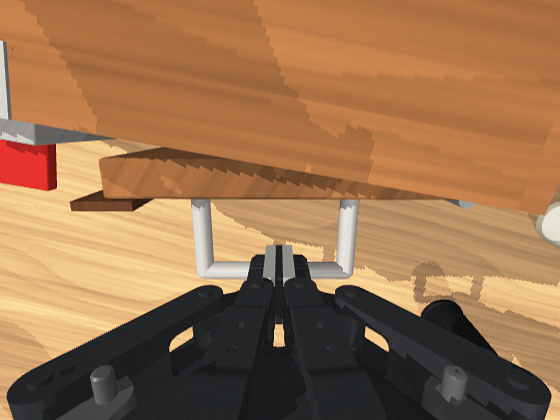

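The fingers are still behind the bar (row 270) and not yet touching it. I'll carry on.

Call:
step_arm --targets '[{"x":0,"y":0.5,"z":0,"turn":0,"gripper":-1},{"x":0,"y":1,"z":0,"turn":0,"gripper":-1}]'

```text
time_s: 7.35
eef_pos: [539.6, -180.9, 188.3]
ee_rot: [2.488, -1.91, 0.005]
force: [-0.4, 0.6, -0.5]
opening: 0.2
```

```bash
python3 - <<'E'
from station import r, snapshot
from h import *
d=snapshot("wrist"); cv2.imwrite("pics/wrist6.png",d["color"][:,:,::-1])
s=r.read_state(); print(s["time_s"],s["eef_pos"],s["force"],s["ft_torque"])
E
```

```text
7.4 [ 539.04408427 -180.8998674   188.14825866] [-0.89391141 -0.25209428  0.3792069 ] [-0.00517608  0.00513342  0.00105375]
```

View pics/wrist6.png

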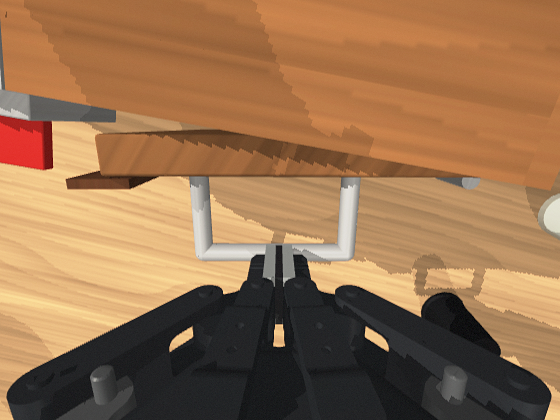

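The fingers passed over the bar without touching it. In the wrist images the shut fingertips appear about 33 mm shorter than the reported TCP: closed finger width gives a depth of about 146 mm against 185 mm expected. I'll check that with the other cameras and by lowering the tool.

Call:
step_arm --targets '[{"x":0,"y":-0.5,"z":-1,"turn":0,"gripper":-1},{"x":0,"y":-1.5,"z":-1,"turn":0,"gripper":-1},{"x":0,"y":-2.3,"z":0,"turn":0,"gripper":-1},{"x":0,"y":-2.3,"z":0.8,"turn":0,"gripper":-1},{"x":0,"y":-2.3,"z":1.6,"turn":0,"gripper":-1},{"x":0,"y":-2.3,"z":1.8,"turn":0,"gripper":-1}]'

```text
time_s: 8.15
eef_pos: [560.5, -174.8, 168.8]
ee_rot: [2.487, -1.91, 0.0]
force: [0.0, -0.4, -0.9]
opening: 0.3
```

```bash
python3 - <<'E'
from station import r, snapshot
from h import *
d=snapshot("wrist"); cv2.imwrite("pics/wrist7.png",d["color"][:,:,::-1])
t=snapshot("top"); cv2.imwrite("pics/top7.png",cv2.resize(t["color"][110:260,200:400,::-1],None,fx=4,fy=4))
t=snapshot("scene"); cv2.imwrite("pics/scene7.png",t["color"][:,:,::-1])
s=r.read_state(); print(s["time_s"],s["eef_pos"],s["force"],s["ft_torque"])
E
```

```text
8.3 [ 561.15421801 -175.1680423   170.11637727] [0.18987166 0.45783747 0.28470005] [-0.02282743  0.02114071 -0.01526251]
```

View pics/wrist7.png

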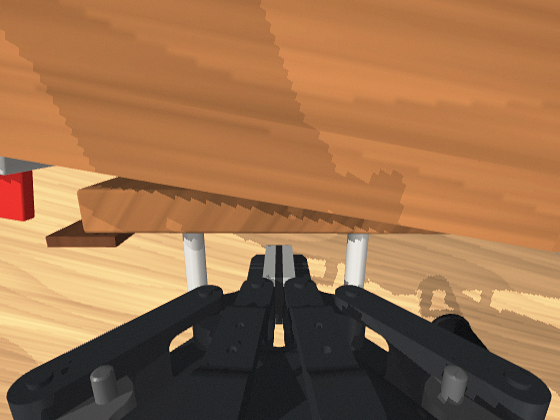

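View pics/top7.png

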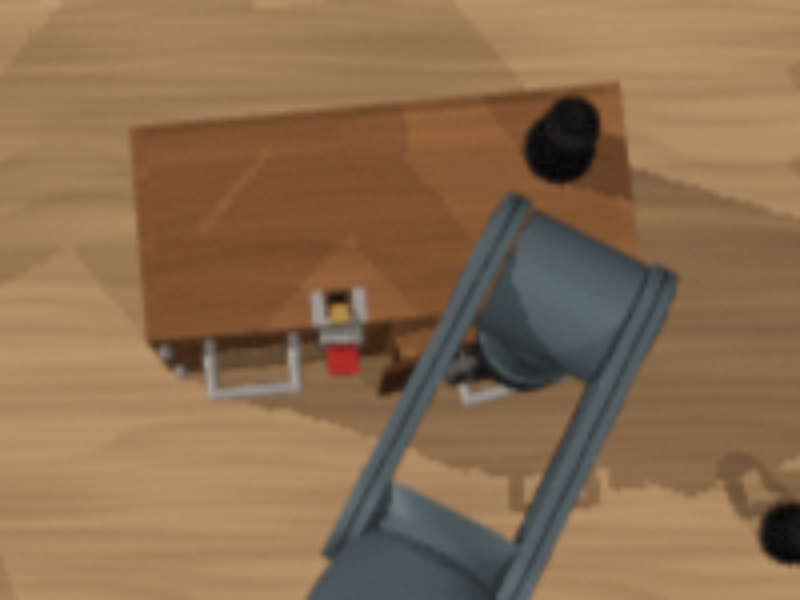

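View pics/scene7.png

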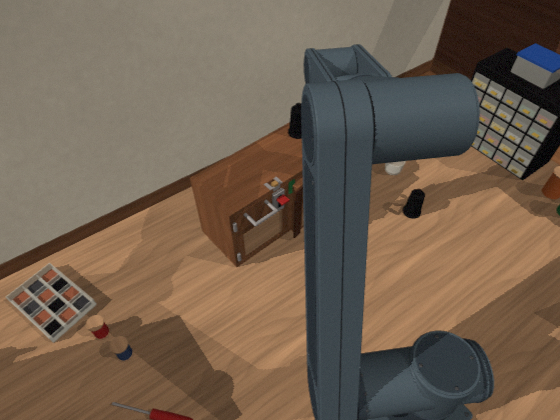

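No contact so far. The fingers are still inside the loop, so I'll lower another 15 mm and pull a little.

Call:
step_arm --targets '[{"x":0,"y":0,"z":0.5,"turn":0,"gripper":-1},{"x":0,"y":0,"z":1,"turn":0,"gripper":-1},{"x":0,"y":0,"z":1.5,"turn":0,"gripper":-1}]'

```text
time_s: 8.68
eef_pos: [561.0, -175.2, 154.7]
ee_rot: [2.487, -1.911, 0.004]
force: [0.7, 0.2, 0.2]
opening: -0.0
```

Call:
step_arm --targets '[{"x":0,"y":0.5,"z":0,"turn":0,"gripper":-1},{"x":0,"y":1,"z":0,"turn":0,"gripper":-1},{"x":0,"y":1.5,"z":0,"turn":0,"gripper":-1},{"x":0,"y":2,"z":0,"turn":0,"gripper":-1}]'

```text
time_s: 9.18
eef_pos: [541.7, -180.7, 155.2]
ee_rot: [2.487, -1.911, 0.006]
force: [2.2, 0.2, 0.5]
opening: 0.1
```

```bash
python3 - <<'E'
from station import r, snapshot
from h import *
d=snapshot("wrist"); cv2.imwrite("pics/wrist8.png",d["color"][:,:,::-1])
s=r.read_state(); print(s["time_s"],s["eef_pos"],s["force"],s["ft_torque"])
E
```

```text
9.225 [ 540.85233926 -180.67334865  155.09098517] [-0.18097875  0.7356541   0.43470492] [ 0.03119035  0.03228422 -0.01821366]
```

View pics/wrist8.png

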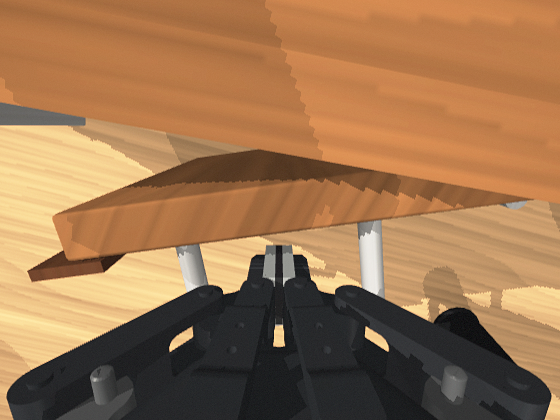

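The door moves now, so the real fingertips sit about 33 mm above the reported TCP. I'll continue the arc at this height.

```bash
python3 - <<'E'
from station import r
from h import *
from scipy.optimize import fsolve
s=r.read_state(); p=s["eef_pos"][:2]
th,u=fsolve(lambda v:door("R",v[0],v[1],29)-p,[.3,105]); print("theta",th,"u",u)
pts=[]
for t in np.arange(th+.1,1.56,.1):
    g=door("R",t,104,29); pts.append((*g,155,-85+np.degrees(t)))
rel(s,pts)
E
```

```text
theta 0.31265602429440675 u 108.16930122720869
[ 534.4 -191.6  155.   -61.4] -> [0.9, 0.9, 0.0] -13.7
[ 527.  -199.6  155.   -55.6] -> [1.5, 1.8, 0.0] -19.4
[ 520.5 -208.2  155.   -49.9] -> [2.1, 2.7, 0.0] -25.2
[ 514.9 -217.4  155.   -44.2] -> [2.9, 3.5, 0.0] -30.9
[ 510.2 -227.1  155.   -38.4] -> [3.7, 4.2, 0.0] -36.6
[ 506.5 -237.2  155.   -32.7] -> [4.6, 4.8, 0.0] -42.4
[ 503.9 -247.7  155.   -27. ] -> [5.5, 5.3, 0.1] -48.1
[ 502.3 -258.4  155.   -21.2] -> [6.5, 5.7, 0.1] -53.8
[ 501.7 -269.1  155.   -15.5] -> [7.5, 6.1, 0.1] -59.5
[ 502.3 -279.9  155.    -9.8] -> [8.6, 6.3, 0.1] -65.3
[ 503.9 -290.6  155.    -4.1] -> [9.7, 6.4, 0.1] -71.0
[ 506.6 -301.   155.     1.7] -> [10.7, 6.4, 0.1] -76.7
```

Call:
step_arm --targets '[{"x":0.7,"y":0.7,"z":0,"turn":-9,"gripper":-1},{"x":1.4,"y":1.7,"z":0,"turn":-17,"gripper":-1},{"x":2.1,"y":2.7,"z":0,"turn":-25,"gripper":-1},{"x":2.9,"y":3.5,"z":0,"turn":-31,"gripper":-1},{"x":3.7,"y":4.2,"z":0,"turn":-37,"gripper":-1},{"x":4.6,"y":4.8,"z":0,"turn":-42,"gripper":-1},{"x":5.5,"y":5.3,"z":0,"turn":-48,"gripper":-1},{"x":6.5,"y":5.7,"z":0,"turn":-54,"gripper":-1},{"x":7.5,"y":6.1,"z":0,"turn":-60,"gripper":-1},{"x":8.6,"y":6.3,"z":0,"turn":-65,"gripper":-1},{"x":9.7,"y":6.4,"z":0,"turn":-71,"gripper":-1},{"x":10.7,"y":6.4,"z":0,"turn":-77,"gripper":-1},{"x":10.7,"y":6.4,"z":0,"turn":-77,"gripper":-1},{"x":10.7,"y":6.4,"z":0,"turn":-77,"gripper":-1}]'

```text
time_s: 10.98
eef_pos: [506.2, -300.1, 155.8]
ee_rot: [3.136, 0.05, -0.003]
force: [-0.5, 0.1, 0.3]
opening: -0.2
```

```bash
python3 - <<'E'
from station import r, snapshot
from h import *
d=snapshot("wrist"); cv2.imwrite("pics/wrist9.png",d["color"][:,:,::-1])
t=snapshot("top"); cv2.imwrite("pics/top9.png",cv2.resize(t["color"][110:260,200:400,::-1],None,fx=4,fy=4))
s=r.read_state(); print(s["time_s"],s["eef_pos"],s["force"])
E
```

```text
11.075 [ 506.3888385  -300.07043141  155.86297078] [-0.52930897  0.25597387 -0.74670159]
```

View pics/wrist9.png

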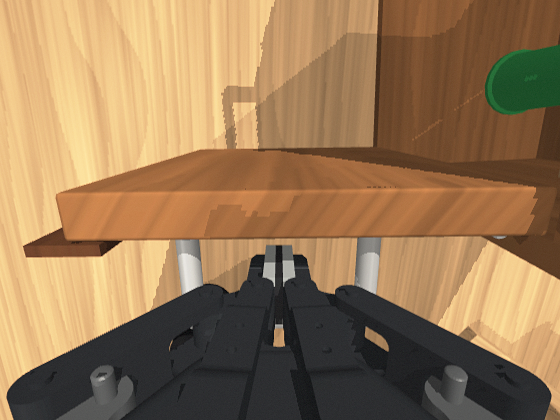

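View pics/top9.png

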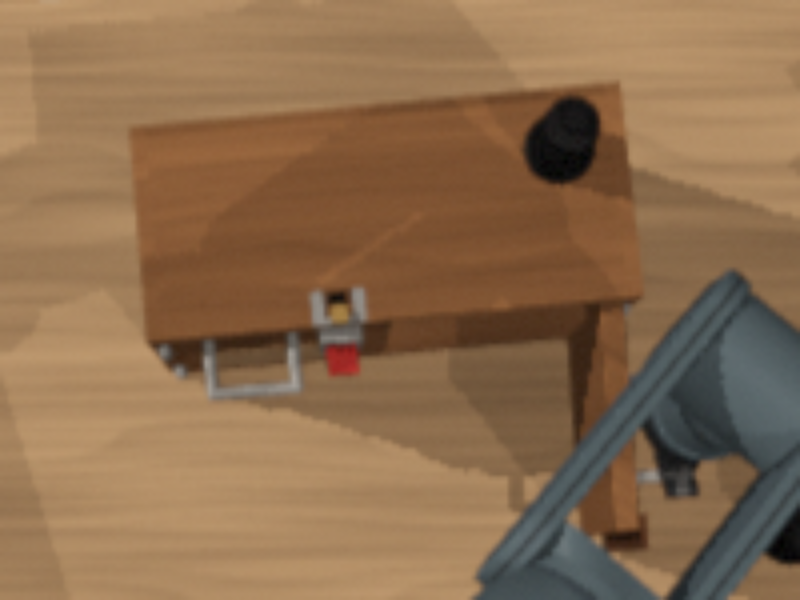

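The right door stands at about 1.5 rad (the top view shows it square, at columns 585–635). Next I'll go up and over to the bolt tab.

```bash
python3 - <<'E'
from station import r
from h import *
s=r.read_state(); g=door("L",0,145,31)
rel(s,[(506,-298,255,0),(g[0],g[1],255,95),(g[0],g[1],205,95)])
E
```

```text
[ 506 -298  255    0] -> [-0.1, -0.2, -9.9] 1.9
[558.5 -37.7 255.   95. ] -> [6.0, -26.0, -10.1] -93.1
[558.5 -37.7 205.   95. ] -> [6.1, -26.0, -5.1] -93.1
```

Call:
step_arm --targets '[{"x":0,"y":-0.3,"z":-3,"turn":0,"gripper":-1},{"x":0,"y":-0.3,"z":-7,"turn":0,"gripper":-1},{"x":0,"y":-0.3,"z":-10,"turn":0,"gripper":-1},{"x":0,"y":-3,"z":-10,"turn":-10,"gripper":-1},{"x":0.5,"y":-7,"z":-10,"turn":-20,"gripper":-1},{"x":1,"y":-11,"z":-10,"turn":-30,"gripper":-1},{"x":2,"y":-15,"z":-10,"turn":-40,"gripper":-1},{"x":3,"y":-18,"z":-10,"turn":-50,"gripper":-1},{"x":4,"y":-21,"z":-10,"turn":-60,"gripper":-1},{"x":5,"y":-24,"z":-10,"turn":-70,"gripper":-1},{"x":6,"y":-26,"z":-10,"turn":-80,"gripper":-1},{"x":6,"y":-26,"z":-10,"turn":-90,"gripper":-1},{"x":6,"y":-26,"z":-8,"turn":-93,"gripper":-1},{"x":6,"y":-26,"z":-5,"turn":-93,"gripper":-1},{"x":6,"y":-26,"z":-5,"turn":-93,"gripper":-1}]'

```text
time_s: 12.95
eef_pos: [556.0, -37.2, 202.3]
ee_rot: [-2.124, -2.312, 0.012]
force: [0.4, -0.4, 0.8]
opening: 0.1
```

```bash
python3 - <<'E'
from station import r, snapshot
from h import *
d=snapshot("wrist"); cv2.imwrite("pics/wrist10.png",d["color"][:,:,::-1])
t=snapshot("top"); cv2.imwrite("pics/top10.png",cv2.resize(t["color"][110:260,200:400,::-1],None,fx=4,fy=4))
t=snapshot("scene"); cv2.imwrite("pics/scene10.png",cv2.resize(t["color"][80:280,170:400,::-1],None,fx=3,fy=3))
s=r.read_state(); print(s["time_s"],s["eef_pos"],yaw(pose(s)[1]),s["force"])
E
```

```text
13.1 [558.56333761 -38.06776104 205.6622166 ] 94.85972680331857 [-0.05701448 -0.38748677 -0.26265738]
```

View pics/wrist10.png

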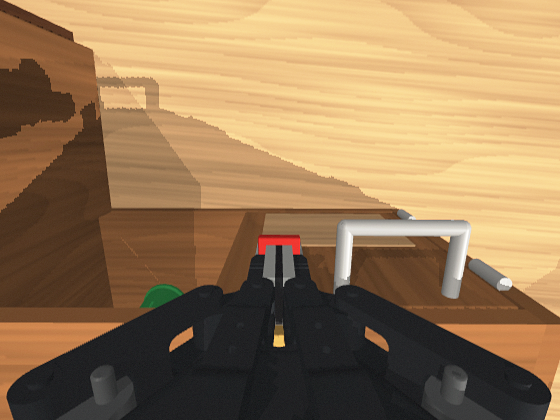

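View pics/scene10.png

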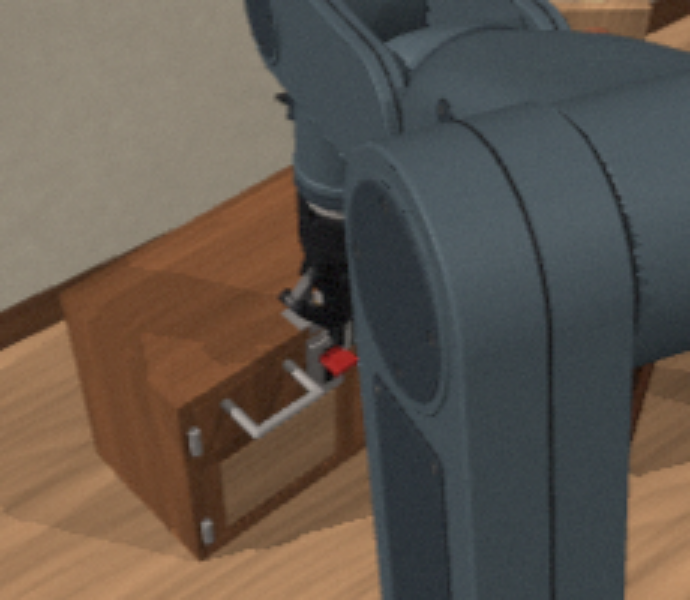

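View pics/top10.png

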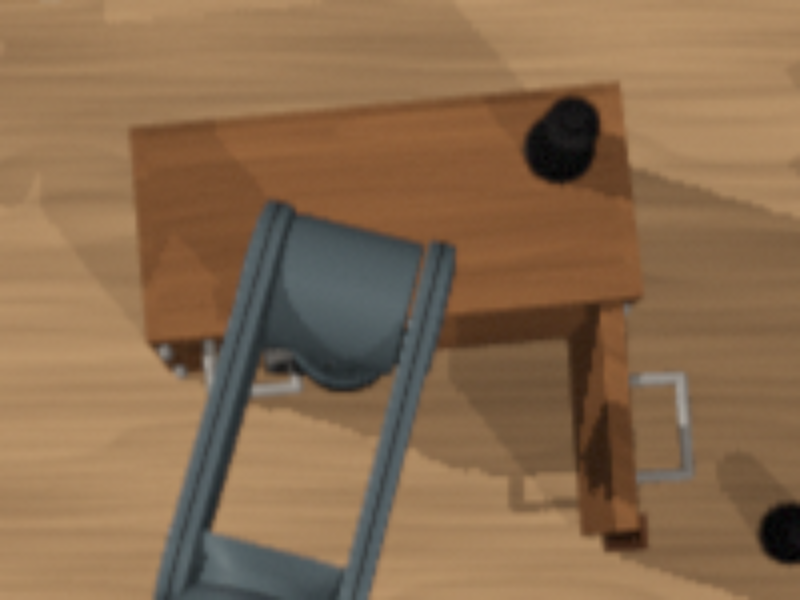

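The wrist view shows the fingers centred on the red tab (columns 258–302, top edge near row 236). I'll lower in steps.

Call:
step_arm --targets '[{"x":0,"y":0,"z":1,"turn":0,"gripper":-1},{"x":0,"y":0,"z":2,"turn":0,"gripper":-1},{"x":0,"y":0,"z":2,"turn":0,"gripper":-1}]'

```text
time_s: 13.48
eef_pos: [557.8, -38.0, 184.5]
ee_rot: [2.124, 2.312, -0.009]
force: [0.3, -0.1, -0.0]
opening: -0.2
```

Call:
step_arm --targets '[{"x":0,"y":0,"z":0.3,"turn":0,"gripper":-1},{"x":0,"y":0,"z":0.3,"turn":0,"gripper":-1}]'

```text
time_s: 13.72
eef_pos: [557.6, -38.0, 181.3]
ee_rot: [2.124, 2.312, -0.009]
force: [-0.1, -1.1, 0.6]
opening: 0.1
```

```bash
python3 - <<'E'
from station import r, snapshot
from h import *
d=snapshot("wrist"); cv2.imwrite("pics/wrist11.png",d["color"][:,:,::-1])
t=snapshot("scene"); cv2.imwrite("pics/scene11.png",cv2.resize(t["color"][170:230,250:310,::-1],None,fx=10,fy=10))
s=r.read_state(); print(s["time_s"],s["eef_pos"],s["force"])
E
```

```text
13.825 [557.86292841 -38.07168492 181.62084465] [-0.50059297  0.17887561 -0.27643613]
```

View pics/wrist11.png

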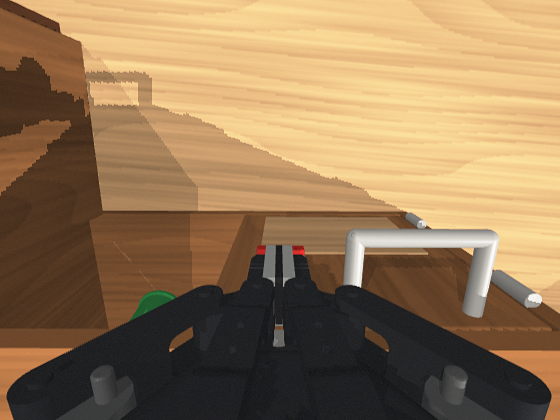

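View pics/scene11.png

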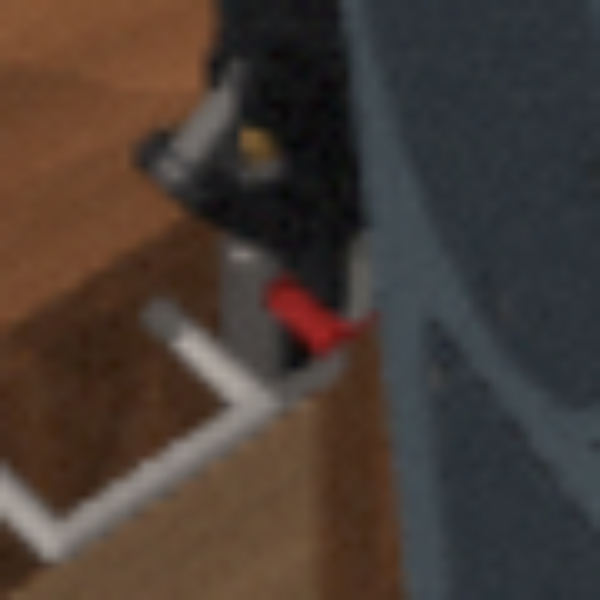

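The tips are just above the tab. Now I'll press inwards in small increments.

Call:
step_arm --targets '[{"x":0,"y":0.4,"z":0,"turn":0,"gripper":-1},{"x":0,"y":0.7,"z":0,"turn":0,"gripper":-1},{"x":0,"y":0.7,"z":0,"turn":0,"gripper":-1}]'

```text
time_s: 14.2
eef_pos: [565.2, -37.5, 181.6]
ee_rot: [2.124, 2.312, -0.008]
force: [-0.4, 0.2, -0.7]
opening: 0.1
```

Call:
step_arm --targets '[{"x":0,"y":0.2,"z":0,"turn":0,"gripper":-1},{"x":0,"y":0.4,"z":0,"turn":0,"gripper":-1},{"x":0,"y":0.4,"z":0,"turn":0,"gripper":-1}]'

```text
time_s: 14.58
eef_pos: [567.4, -37.3, 181.6]
ee_rot: [-2.125, -2.313, 0.013]
force: [-6.7, -0.6, 3.9]
opening: 0.2
```

Call:
step_arm --targets '[{"x":0,"y":0.2,"z":0,"turn":0,"gripper":-1},{"x":0,"y":0.3,"z":0,"turn":0,"gripper":-1},{"x":0,"y":0.3,"z":0,"turn":0,"gripper":-1}]'

```text
time_s: 14.95
eef_pos: [568.0, -37.3, 181.6]
ee_rot: [-2.123, -2.311, 0.018]
force: [-8.2, -1.3, 5.0]
opening: -0.1
```

Contact was at x≈566, with the buffer pushing back about 8 N. I'll press further.

Call:
step_arm --targets '[{"x":0,"y":0.4,"z":0,"turn":0,"gripper":-1},{"x":0,"y":0.6,"z":0,"turn":0,"gripper":-1},{"x":0,"y":0.8,"z":0,"turn":0,"gripper":-1},{"x":0,"y":0.8,"z":0,"turn":0,"gripper":-1}]'

```text
time_s: 15.45
eef_pos: [573.0, -37.1, 181.6]
ee_rot: [-2.12, -2.308, 0.026]
force: [-10.5, -2.2, 5.6]
opening: 0.5
```

Call:
step_arm --targets '[{"x":0,"y":0.4,"z":0,"turn":0,"gripper":-1},{"x":0,"y":0.6,"z":0,"turn":0,"gripper":-1},{"x":0,"y":0.7,"z":0,"turn":0,"gripper":-1}]'

```text
time_s: 15.82
eef_pos: [574.8, -37.1, 181.6]
ee_rot: [-2.115, -2.303, 0.038]
force: [-20.0, -2.0, 12.3]
opening: -0.3
```

The door is at the inner stop with about 20 N. I'll slide down while keeping the inward press.

Call:
step_arm --targets '[{"x":0,"y":0.5,"z":0.3,"turn":0,"gripper":-1},{"x":0,"y":0.5,"z":0.6,"turn":0,"gripper":-1},{"x":0,"y":0.5,"z":0.9,"turn":0,"gripper":-1},{"x":0,"y":0.5,"z":1.0,"turn":0,"gripper":-1}]'

```text
time_s: 16.32
eef_pos: [574.1, -36.7, 173.0]
ee_rot: [-2.11, -2.298, 0.049]
force: [-22.0, 0.2, 18.0]
opening: -0.3
```

```bash
python3 - <<'E'
from station import r, snapshot
from h import *
d=snapshot("wrist"); cv2.imwrite("pics/wrist12.png",d["color"][:,:,::-1])
t=snapshot("scene"); cv2.imwrite("pics/scene12.png",cv2.resize(t["color"][170:230,250:310,::-1],None,fx=10,fy=10))
s=r.read_state(); print(s["time_s"],s["eef_pos"],s["force"])
E
```

```text
16.425 [574.04358131 -36.69897442 172.97864058] [-21.19463403   0.11861196  17.11280389]
```

View pics/scene12.png

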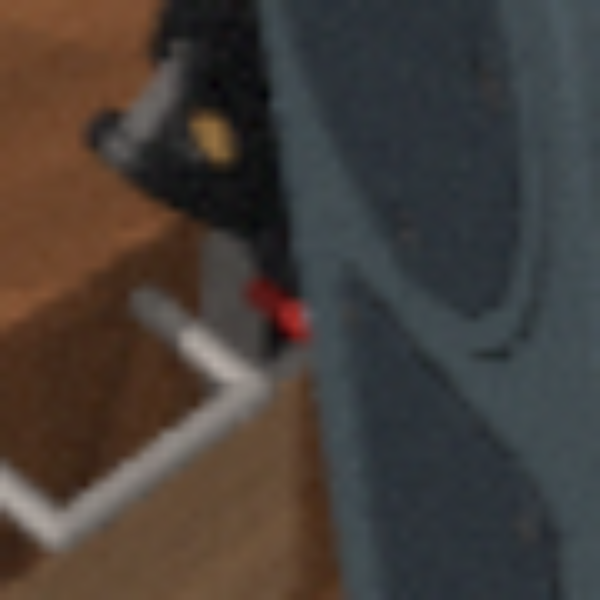

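View pics/wrist12.png

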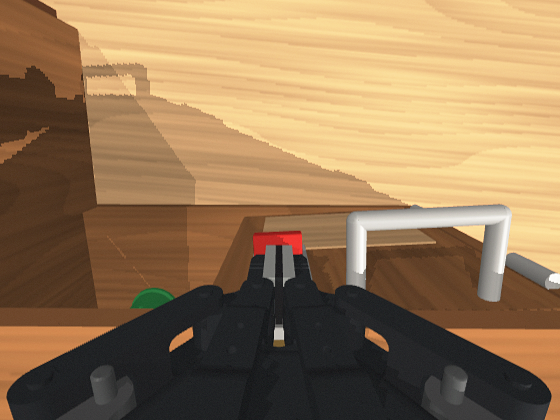

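The tool moved down 8.6 mm with no blocking. I'll continue.

Call:
step_arm --targets '[{"x":0,"y":0.5,"z":0.5,"turn":0,"gripper":-1},{"x":0,"y":0.5,"z":0.8,"turn":0,"gripper":-1},{"x":0,"y":0.5,"z":1.1,"turn":0,"gripper":-1},{"x":0,"y":0.4,"z":1.4,"turn":0,"gripper":-1},{"x":0,"y":0.4,"z":1.4,"turn":0,"gripper":-1}]'

```text
time_s: 17.05
eef_pos: [573.0, -36.4, 160.3]
ee_rot: [-2.106, -2.294, 0.058]
force: [-18.1, -0.5, 15.9]
opening: 0.1
```

```bash
python3 - <<'E'
from station import r, snapshot
from h import *
d=snapshot("wrist"); cv2.imwrite("pics/wrist13.png",d["color"][:,:,::-1])
t=snapshot("scene"); cv2.imwrite("pics/scene13.png",cv2.resize(t["color"][170:230,250:310,::-1],None,fx=10,fy=10))
s=r.read_state(); print(s["time_s"],s["eef_pos"],s["force"])
E
```

```text
17.15 [572.99508826 -36.43324683 160.30700499] [-18.18932913  -1.23719946  15.9578079 ]
```

View pics/scene13.png

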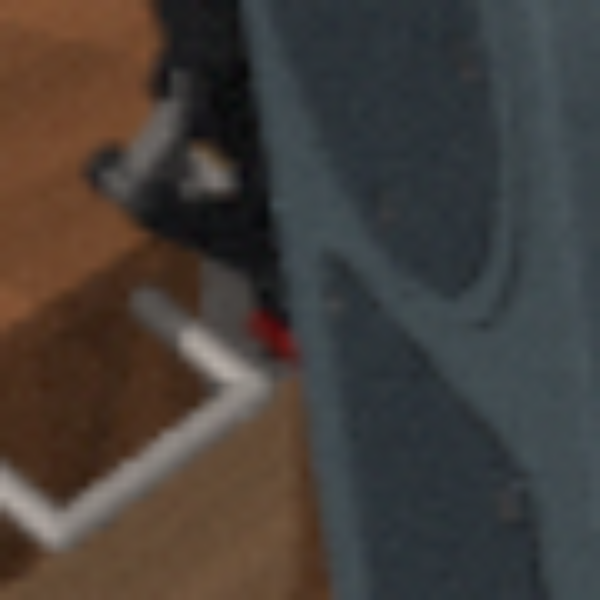

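View pics/wrist13.png

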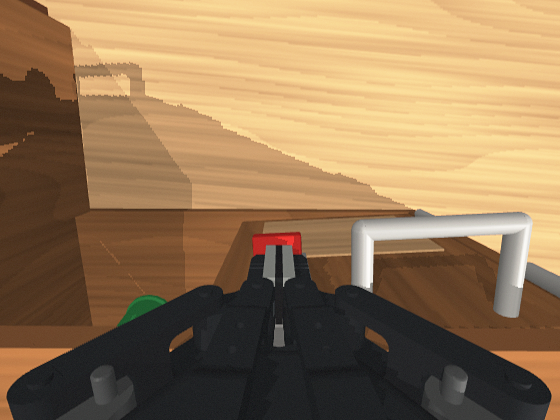

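The tab is moving down with the fingers. I'll finish the stroke with less inward press and watch for the stop.

Call:
step_arm --targets '[{"x":0,"y":0.3,"z":0.5,"turn":0,"gripper":-1},{"x":0,"y":0.3,"z":0.8,"turn":0,"gripper":-1},{"x":0,"y":0.3,"z":1.0,"turn":0,"gripper":-1},{"x":0,"y":0.3,"z":1.1,"turn":0,"gripper":-1}]'

```text
time_s: 17.65
eef_pos: [572.6, -36.5, 153.6]
ee_rot: [-2.104, -2.294, 0.063]
force: [-22.1, 0.9, 33.3]
opening: -0.3
```

Call:
step_arm --targets '[{"x":0,"y":0.3,"z":0.3,"turn":0,"gripper":-1},{"x":0,"y":0.3,"z":0.5,"turn":0,"gripper":-1},{"x":0,"y":0.3,"z":0.5,"turn":0,"gripper":-1}]'

```text
time_s: 18.02
eef_pos: [572.4, -36.6, 153.5]
ee_rot: [-2.103, -2.294, 0.068]
force: [-22.1, -0.3, 33.0]
opening: -0.0
```

A firm stop at z=153.5, 28 mm below the start and at 33 N, which is the bolt's full travel. I'll back off and check.

Call:
step_arm --targets '[{"x":0,"y":0,"z":-0.1,"turn":0,"gripper":-1},{"x":0,"y":-0.3,"z":-0.2,"turn":0,"gripper":-1},{"x":0,"y":-0.8,"z":-0.3,"turn":0,"gripper":-1},{"x":0,"y":-1.3,"z":-0.4,"turn":0,"gripper":-1},{"x":0,"y":-1.8,"z":-0.6,"turn":0,"gripper":-1},{"x":0,"y":-2.0,"z":-3,"turn":0,"gripper":-1},{"x":0,"y":-2.0,"z":-7,"turn":0,"gripper":-1},{"x":0,"y":-2.0,"z":-10,"turn":0,"gripper":-1},{"x":0,"y":-2.0,"z":-10,"turn":0,"gripper":-1}]'

```text
time_s: 19.15
eef_pos: [559.9, -37.6, 257.9]
ee_rot: [-2.108, -2.299, 0.062]
force: [0.0, -0.4, 0.2]
opening: 0.2
```

```bash
python3 - <<'E'
from station import r, snapshot
from h import *
d=snapshot("wrist"); cv2.imwrite("pics/wrist14.png",d["color"][:,:,::-1])
t=snapshot("scene"); cv2.imwrite("pics/scene14.png",cv2.resize(t["color"][160:240,220:310,::-1],None,fx=7,fy=7))
s=r.read_state(); print(s["time_s"],s["eef_pos"],s["force"],s["qpos"])
for th in(0,.05): print(door("L",th,70,45),door("L",th,70,22))
g=door("L",0.04,70,22); rel(s,[(g[0],g[1],255,95-2),(g[0],g[1],155,93)])
E
```

```text
19.25 [557.80822242 -37.16108819 254.37316083] [ 0.7116895  -0.20373785 -0.58596396] [-0.24882938  0.27995955  1.37412876 -0.02449047  1.5323595  -1.90456634]
[537.98934298  35.83532031] [560.90135227  37.84525326]
[534.35602173  37.86210846] [557.33985175  38.72440633]
[558.   38.5 255.   93. ] -> [7.5, 0.7, -0.2] 2.0
[558.   38.5 155.   93. ] -> [7.6, 1.2, 9.8] 2.0
```

View pics/wrist14.png

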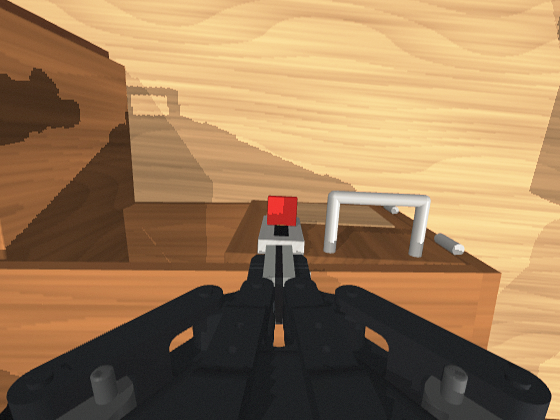

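View pics/scene14.png

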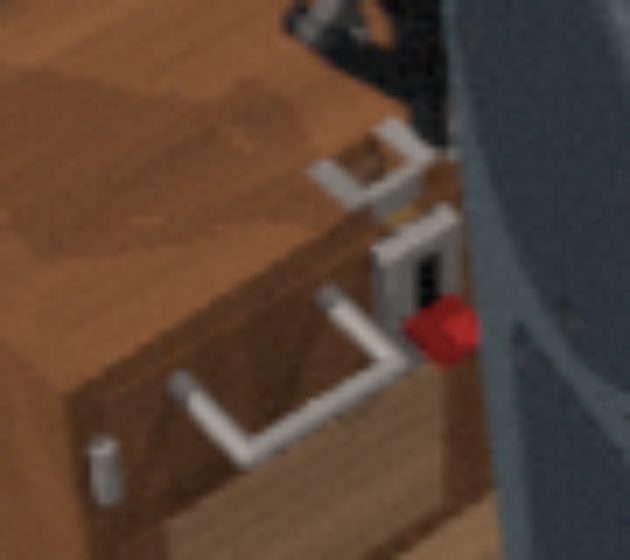

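The bolt is fully down: the tab is at the bottom of its case, the nose is below the lip, and the door is slightly ajar. I'll measure the left bar at wrist pixels (333,198) and (427,200).

```bash
python3 - <<'E'
from station import r, snapshot
from h import *
d=snapshot("wrist"); s=r.read_state()
a,b=onz(d,332,198,211),onz(d,428,200,211); m=(a+b)/2; v=(b-a)[:2]; L=np.hypot(*v); v/=L
n=np.array([v[1],-v[0]]); n=n if n[0]>0 else -n
print(a,b,L,"yaw",np.degrees(np.arctan2(v[1],v[0]))); g=m[:2]+23*n; print(g)
rel(s,[(g[0],g[1],255,95),(g[0],g[1],157,95)])
M=pose(s)[1]; print(M.round(3))
E
```

```text
[534.94867276   2.32237403 211.        ] [530.11155126  75.40740356 211.        ] 73.24492669452849 yaw 93.78658987968241
[555.47990192  40.38381713]
[555.5  40.4 255.   95. ] -> [7.7, 0.5, -0.2] -0.0
[555.5  40.4 157.   95. ] -> [7.8, 1.0, 9.6] -0.0
[[-0.087  0.995 -0.051]
 [ 0.996  0.086 -0.012]
 [-0.008 -0.052 -0.999]]
```

Call:
step_arm --targets '[{"x":2.5,"y":0.1,"z":0,"turn":0,"gripper":-1},{"x":5,"y":0.3,"z":0,"turn":0,"gripper":-1},{"x":7.7,"y":0.4,"z":0,"turn":0,"gripper":-1},{"x":7.7,"y":0.4,"z":0,"turn":0,"gripper":-1},{"x":7.7,"y":0.5,"z":2.5,"turn":0,"gripper":-1},{"x":7.7,"y":0.5,"z":2.5,"turn":0,"gripper":-1}]'

```text
time_s: 20.05
eef_pos: [552.6, 39.2, 225.2]
ee_rot: [-2.1, -2.289, 0.074]
force: [-0.1, 0.3, 0.6]
opening: 0.0
```

```bash
python3 - <<'E'
from station import r, snapshot
from h import *
d=snapshot("wrist"); cv2.imwrite("pics/wrist15.png",d["color"][:,:,::-1])
s=r.read_state(); print(s["time_s"],s["eef_pos"],s["force"])
E
```

```text
20.1 [553.45505164  39.16956641 226.50631991] [-0.55907086 -0.36345268  0.42712307]
```

View pics/wrist15.png

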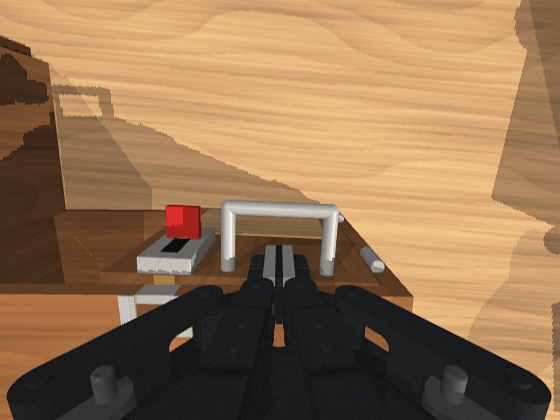

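The fingers are centred between the legs (columns 228 and 330), so I'll lower them behind the bar.

Call:
step_arm --targets '[{"x":0,"y":0.1,"z":2.5,"turn":0,"gripper":-1},{"x":0,"y":0.2,"z":5,"turn":0,"gripper":-1},{"x":0,"y":0.3,"z":7,"turn":0,"gripper":-1},{"x":0,"y":0.3,"z":7,"turn":0,"gripper":-1}]'

```text
time_s: 20.6
eef_pos: [552.0, 38.1, 155.7]
ee_rot: [-2.101, -2.288, 0.074]
force: [-0.0, 0.2, -0.4]
opening: 0.1
```

```bash
python3 - <<'E'
from station import r, snapshot
from h import *
s=r.read_state(); print(s["time_s"],s["eef_pos"],s["force"],yaw(pose(s)[1]))
pts=[]
for t in np.arange(.1,1.56,.1):
    g=door("L",t,69,29); pts.append((*g,157,95-np.degrees(t)))
rel(s,pts)
E
```

```text
20.6 [551.95731134  38.07650116 155.70638212] [-0.0356506   0.18753219 -0.37496427] 94.89319822273029
[546.8  40.9 157.   89.3] -> [0.3, -0.5, -0.1] 5.6
[540.1  44.2 157.   83.5] -> [0.7, -1.1, -0.1] 11.4
[533.8  48.2 157.   77.8] -> [1.2, -1.7, -0.0] 17.1
[527.9  52.8 157.   72.1] -> [1.7, -2.3, -0.0] 22.8
[522.5  57.9 157.   66.4] -> [2.2, -2.8, 0.0] 28.5
[517.6  63.6 157.   60.6] -> [2.8, -3.2, 0.0] 34.3
[513.3  69.7 157.   54.9] -> [3.5, -3.6, 0.1] 40.0
[509.6  76.2 157.   49.2] -> [4.2, -3.9, 0.1] 45.7
[506.7  83.1 157.   43.4] -> [4.9, -4.1, 0.1] 51.5
[504.4  90.2 157.   37.7] -> [5.6, -4.3, 0.1] 57.2
[502.8  97.5 157.   32. ] -> [6.3, -4.4, 0.1] 62.9
[502.  105.  157.   26.2] -> [7.1, -4.4, 0.1] 68.6
[501.9 112.5 157.   20.5] -> [7.8, -4.4, 0.1] 74.4
[502.6 119.9 157.   14.8] -> [8.6, -4.2, 0.1] 80.1
[504.  127.3 157.    9.1] -> [9.3, -4.0, 0.0] 85.8
```

Call:
step_arm --targets '[{"x":0.3,"y":-0.5,"z":0,"turn":5,"gripper":-1},{"x":0.7,"y":-1.1,"z":0,"turn":11,"gripper":-1},{"x":1.2,"y":-1.7,"z":0,"turn":17,"gripper":-1},{"x":1.7,"y":-2.3,"z":0,"turn":23,"gripper":-1},{"x":2.2,"y":-2.8,"z":0,"turn":28,"gripper":-1},{"x":2.8,"y":-3.2,"z":0,"turn":34,"gripper":-1},{"x":3.5,"y":-3.6,"z":0,"turn":40,"gripper":-1},{"x":4.2,"y":-3.9,"z":0,"turn":46,"gripper":-1},{"x":4.9,"y":-4.1,"z":0,"turn":51,"gripper":-1},{"x":5.6,"y":-4.3,"z":0,"turn":57,"gripper":-1},{"x":6.3,"y":-4.4,"z":0,"turn":63,"gripper":-1},{"x":7.1,"y":-4.4,"z":0,"turn":69,"gripper":-1},{"x":7.8,"y":-4.4,"z":0,"turn":74,"gripper":-1},{"x":8.6,"y":-4.2,"z":0,"turn":80,"gripper":-1},{"x":9.3,"y":-4.0,"z":0,"turn":86,"gripper":-1},{"x":9.3,"y":-4.0,"z":0,"turn":86,"gripper":-1},{"x":9.3,"y":-4.0,"z":0,"turn":86,"gripper":-1}]'

```text
time_s: 22.72
eef_pos: [504.7, 127.1, 158.2]
ee_rot: [3.123, 0.246, -0.089]
force: [0.1, -0.7, -0.6]
opening: 0.3
```

```bash
python3 - <<'E'
from station import r, snapshot
from h import *
d=snapshot("wrist"); cv2.imwrite("pics/wrist16.png",d["color"][:,:,::-1])
t=snapshot("top"); cv2.imwrite("pics/top16.png",cv2.resize(t["color"][110:260,200:400,::-1],None,fx=4,fy=4))
s=r.read_state(); print(s["time_s"],s["eef_pos"],s["force"])
E
```

```text
22.825 [504.34470892 127.10389665 157.70559393] [ 0.62293882 -0.25459842 -0.06291719]
```

View pics/wrist16.png

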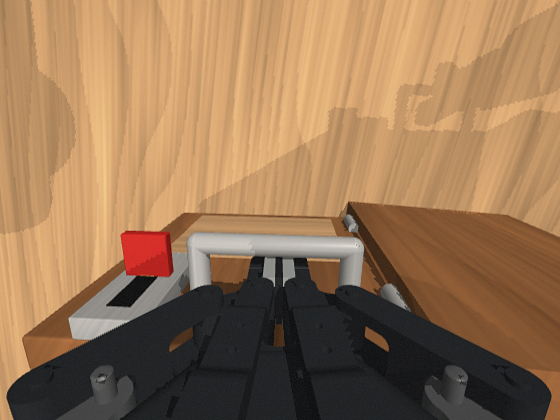

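View pics/top16.png

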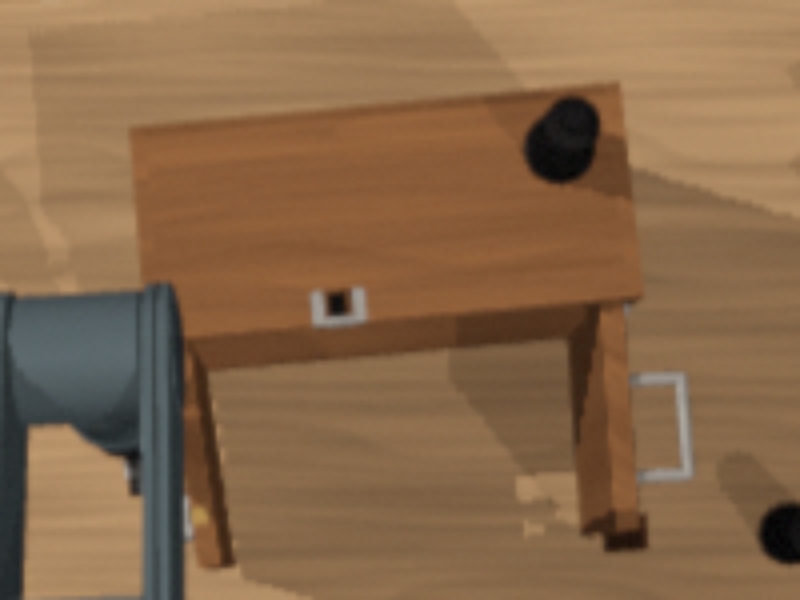

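Both doors are open, and the tab is still at its low end in the wrist view. I'll ease off the bar and lift out.

Call:
step_arm --targets '[{"x":0,"y":0.4,"z":0,"turn":0,"gripper":-1},{"x":0,"y":0.4,"z":-3,"turn":0,"gripper":-1},{"x":0,"y":0.4,"z":-7,"turn":0,"gripper":-1},{"x":0,"y":0.3,"z":-12,"turn":0,"gripper":-1},{"x":0,"y":0,"z":-15,"turn":0,"gripper":-1},{"x":-4,"y":0,"z":-15,"turn":0,"gripper":-1},{"x":-9,"y":0,"z":-15,"turn":0,"gripper":-1},{"x":-14,"y":0,"z":-15,"turn":0,"gripper":-1},{"x":-19,"y":0,"z":-15,"turn":0,"gripper":-1},{"x":-19,"y":0,"z":-15,"turn":0,"gripper":-1},{"x":-19,"y":0,"z":-15,"turn":0,"gripper":-1}]'

```text
time_s: 24.2
eef_pos: [326.0, 99.2, 318.8]
ee_rot: [3.123, 0.244, -0.087]
force: [1.0, 0.8, 0.2]
opening: -0.2
```

```bash
python3 - <<'E'
from station import r, snapshot
from h import *
t=snapshot("top"); cv2.imwrite("pics/top17.png",cv2.resize(t["color"][110:260,200:400,::-1],None,fx=4,fy=4))
c=snapshot("scene"); cv2.imwrite("pics/scene17.png",c["color"][:,:,::-1])
s=r.read_state(); print(s["time_s"],s["eef_pos"],s["force"])
for th in(1.25,1.4,1.5,1.57):
    for sd in"RL":
        p=proj(t,[*door(sd,th,188,0),224]); q=proj(t,[*door(sd,th,0,0),224]); print(sd,th,((p-[200,110])*4).round(),((q-[200,110])*4).round())
E
```

```text
24.3 [326.41595151  99.33885047 318.36827118] [ 0.11371004 -0.26048603  0.0505791 ]
R 1.25 [573. 524.] [621. 301.]
L 1.25 [254. 554.] [163. 344.]
R 1.4 [608. 529.] [621. 301.]
L 1.4 [221. 565.] [163. 344.]
R 1.5 [631. 530.] [621. 301.]
L 1.5 [198. 570.] [163. 344.]
R 1.57 [647. 529.] [621. 301.]
L 1.57 [182. 572.] [163. 344.]
```

View pics/top17.png

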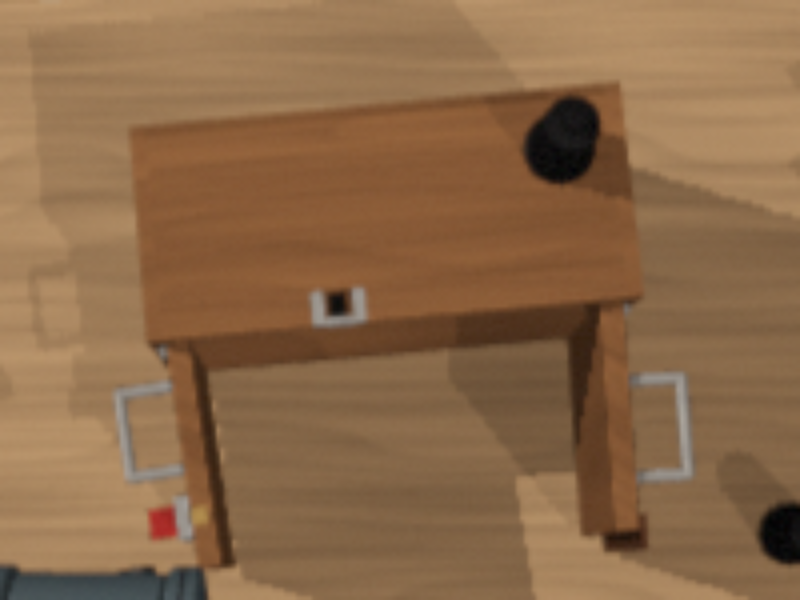

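View pics/scene17.png

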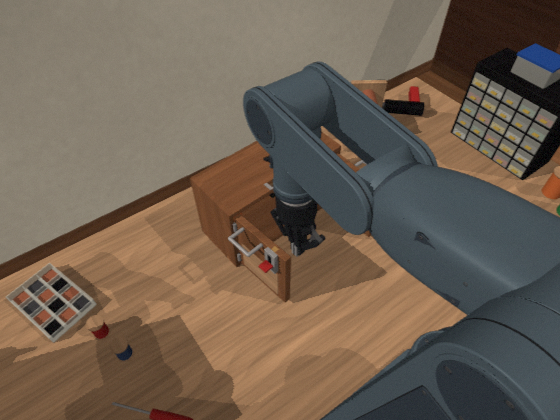

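Door edges in the top view match 1.5 rad on both sides: the right free edge is at (638,530) and the left at (197,567). The bolt is down, the loose things are in place and the arm is clear of everything.

```bash
python3 - <<'E'
from station import r
print(r.finish_job())
E
```

```text
the job is handed in; nothing more can be done
None
```

Both doors are open and the bolt is down; I handed the job in at about 24 s of the 61 s allowed. No verdict was reported.

- **Right door:** I opened it first, pulling its bar with shut fingers. It stands at about 1.5 rad in the last top view.
- **Bolt:** I pressed the left door to its stop with about 20 N, then slid the tab down 28 mm to a firm stop. Wrist force peaked at about 33 N up and 22 N sideways, below the 60 N limit. Afterwards the tab was at the bottom of its case and the nose below the keeper lip. In later views the tab is still out at its low end.
- **Left door:** I opened it last. It also stands at about 1.5 rad.
- **Things around:** the cone on top and the black cone on the right had not moved in the last top view, and the spools, driver and pot looked undisturbed. I did not check the two cones inside the cabinet separately. The arm was clear, with wrist force near zero.

**One disagreement:** my first pull on the right door passed over the bar without touching it. In the wrist pictures the real fingertips sat about 33 mm behind the reported TCP, so I worked that much lower afterwards. The bolt tab's contact height was consistent with that offset.

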